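# Put the calibration weights back in their fitted case

### The job

The balance has been checked and its calibration weights are to go back into their fitted case: lift the case's lid right open until it rests on its stop, then take each weight that stands on the pan or the worktop and slide it fully home, knob up, into the bore made for its size (the two 200 g weights and their bores are alike). There may be fewer weights than bores. Finally lower the lid shut over them; leave the black knob, the gear and the small jar where they are.

Things in the scene. Friction and masses are not known exactly. Their poses are not given: they have to be found in the camera images.
- case: fixed grey case with a brown wooden block inside, 96 (its x) x 266 (its y) mm, 47 mm to the top of the block; origin at the centre of its underside, z up, front faces its -x (the pull side), hinge along its +x side. Six bores in one row along y on its centre line: from +y to -y 500 g, 200 g, 200 g, 100 g, 50 g, 20 g. Do not move it
- case_lid (a joint): hinge of the case's lid, rad: 0 shut (as it starts), grows as it opens, 2.0 when it rests on its stop, leaning back. The axis lies along the case's y. Lid 96 x 266 mm, a hood 36 mm high on the 48 mm base (84 mm in all when shut), 0.3 kg, damped hinge: let go below about 1.2 rad it sinks shut, above that it sinks open to the stop
- lid_pull (a point): grip point of the steel bow pull on the lid's front: a U of 10 mm round bar, 42 mm wide over its two arms (along the case's y), standing 41 mm out from the lid's front face, 16 mm above the lid's lower rim (z = 0.064 when the lid is shut); the point lies midway between the arms, 25 mm out from the face and 121 mm from the hinge axis. x, y, z are the lid's own axes: with the lid shut the same as the case's
- lid_hinge (a point): middle of the lid's hinge axis, on the rear upper edge of the case's base, 48 mm above the worktop; axes of the lid
- w500_mid (a point): centre (half-way up) of the 500 g calibration weight: a bright steel cylinder 44 mm in diameter and 40 mm tall with a 22 mm round lifting knob on a 4 mm high thinner neck on top; 62 mm tall in all (the knob itself takes the top 18 mm), z along its axis, up when it stands. Starts upright.
- w200_a_mid (a point): centre (half-way up) of the 200 g calibration weight: a bright steel cylinder 32 mm in diameter and 30 mm tall with a 18 mm round lifting knob on a 4 mm high thinner neck on top; 50 mm tall in all (the knob itself takes the top 16 mm), z along its axis, up when it stands (one of two alike). Starts upright.
- w200_b_mid (a point): centre (half-way up) of the 200 g calibration weight: a bright steel cylinder 32 mm in diameter and 30 mm tall with a 18 mm round lifting knob on a 4 mm high thinner neck on top; 50 mm tall in all (the knob itself takes the top 16 mm), z along its axis, up when it stands (one of two alike). Starts upright.
- w100_mid (a point): centre (half-way up) of the 100 g calibration weight: a bright steel cylinder 22 mm in diameter and 31 mm tall with a 15 mm round lifting knob on a 4 mm high thinner neck on top; 49 mm tall in all (the knob itself takes the top 14 mm), z along its axis, up when it stands. Starts upright.
- w50_mid (a point): centre (half-way up) of the 50 g calibration weight: a bright steel cylinder 18 mm in diameter and 24 mm tall with a 13 mm round lifting knob on a 4 mm high thinner neck on top; 41 mm tall in all (the knob itself takes the top 13 mm), z along its axis, up when it stands. Starts upright.
- w20_mid (a point): centre (half-way up) of the 20 g calibration weight: a bright steel cylinder 13 mm in diameter and 18 mm tall with a 10 mm round lifting knob on a 4 mm high thinner neck on top; 33 mm tall in all (the knob itself takes the top 11 mm), z along its axis, up when it stands. Starts upright.
- bore_500 (a point): mouth of the 500 g bore in the case's wooden block: the centre of the round opening, level with the top of the block, z up. Bore 48 mm in diameter for the 44 mm weight, 35 mm deep, flat floor, 3 mm chamfer; +99 mm along the case's y from its centre. Seated, the body's shoulder stands 5 mm proud
- bore_200_a (a point): mouth of the 200 g bore in the case's wooden block: the centre of the round opening, level with the top of the block, z up. Bore 36 mm in diameter for the 32 mm weight, 25 mm deep, flat floor, 3 mm chamfer; +46 mm along the case's y from its centre. Seated, the body's shoulder stands 5 mm proud. Either 200 g weight may go in either 200 g bore
- bore_200_b (a point): mouth of the 200 g bore in the case's wooden block: the centre of the round opening, level with the top of the block, z up. Bore 36 mm in diameter for the 32 mm weight, 25 mm deep, flat floor, 3 mm chamfer; -2 mm along the case's y from its centre. Seated, the body's shoulder stands 5 mm proud. Either 200 g weight may go in either 200 g bore
- bore_100 (a point): mouth of the 100 g bore in the case's wooden block: the centre of the round opening, level with the top of the block, z up. Bore 26 mm in diameter for the 22 mm weight, 26 mm deep, flat floor, 3 mm chamfer; -45 mm along the case's y from its centre. Seated, the body's shoulder stands 5 mm proud
- bore_50 (a point): mouth of the 50 g bore in the case's wooden block: the centre of the round opening, level with the top of the block, z up. Bore 22 mm in diameter for the 18 mm weight, 19 mm deep, flat floor, 3 mm chamfer; -81 mm along the case's y from its centre. Seated, the body's shoulder stands 5 mm proud
- bore_20 (a point): mouth of the 20 g bore in the case's wooden block: the centre of the round opening, level with the top of the block, z up. Bore 17 mm in diameter for the 13 mm weight, 13 mm deep, flat floor, 3 mm chamfer; -113 mm along the case's y from its centre. Seated, the body's shoulder stands 5 mm proud
- balance: fixed white laboratory balance, 190 (its x) x 168 (y) mm, display at its -x side; origin at the centre of its underside. Its 146 x 146 mm steel pan, top 60 mm above the worktop, is centred 18 mm along +x from the origin; some of the weights may stand on it. Beware: headphones hang fixed on the wall over the right rear of the worktop (x 0.63 to 0.72, y -0.40 to -0.18, z 0.29 and up); keep arm and gripper in front of them
- black_knob: bystander: small black clamp knob, 35 mm wide and 33 mm tall; origin at the centre of its underside
- gear: bystander: orange printed gear, 41 mm wide, 14 mm tall, lying flat; origin at the centre of its underside
- nozzles: bystander: small jar with a black lid, 45 mm wide, 43 mm tall; origin at the centre of its underside
Mind the look-alikes: they are no part of the job. What is shaped like the part that bears w200_b_mid but red is not meant.

How it is judged:
By the outcome, as a careful person would: the job done as asked, in the order asked, and still so for the second after the job is handed in, with the robot touching nothing.
Of w500, w200_a, w200_b, w100, w50, w20 only 4 to 6 are there at a start; the rules pass over those that are not, and their reading is None.
At some moment in a run one of w500, w200_a, w200_b may be knocked a few centimetres aside while the robot is not near it.
Once in a run the grip may slacken for a moment while it holds something.
It also fails if it takes over 210 s, if anything falls off the work surface, if the arm or the gripper's body presses on something with over 40 N, if the wrist force passes 120 N, or if a joint passes its speed limit or range.

### The arm

A 6-joint arm with a two-finger parallel gripper is mounted at the origin on a cart in front of the work surface, level with it; the furniture and walls round the work are solid. World frame = base frame: x ahead of the robot, y to its left, z up, the work surface at z = 0. Lengths are in m, angles in degrees, forces in N, time in s.
With the tool pointing down it reaches from about 0.375 to 0.9 m from the base axis. Payload 3.1 kg.
Tool frame: the origin (TCP) lies at the very end of the fingers, on their centre line; the grasp point (between the pads) lies 19 mm behind it; z points along the fingers, y is the line along which they close (so a half turn about z gives the same grasp; the last joint's range is limited). The gripper opens to 87 mm and grips with 3 to 60 N. Pads are 19 mm wide; open, the fingers measure 117 mm over their backs; the gripper's body (75 mm by 190 mm) begins 51 mm behind the grasp point.
Start: joints at [-87.462, 30.224, 82.088, -0, 67.689, -10.227], TCP at [0.138, -0.61, 0.223] pointing down, gripper open.
Joint ranges: [-176.69, 176.69], [-43.24, 126.21], [12.49, 139.97], [-82, 262], [0, 151.66], [-163.58, 163.58]. Speed limits (degrees/s): [159.86, 159.86, 180, 180, 180, 180].

### API

Orientations are given as a 3x3 rotation matrix whose columns are the frame's x, y, z axes.
In Python, from rig import readout, cams, bot gives the robot as it stands.
- The arm moves only by the shell command python3 -m inch 'ROWS'. ROWS is JSON, a list of rows, each a list of 5 numbers: the shift along the world's x, y, z in cm, then the turn about the world's z in degrees, then the finger opening in cm, from 0 to 8.7. In form: [[dx, dy, dz, twist, fingers], ...]. A call has 1 to 10 rows; each row is the pose to reach, as a shift and turn from the pose commanded when the call began; what a row does not reach only later rows make up. A row lasts 1/12 s, in which the tool goes at most 41.7 mm and 7.16 degrees, less where a joint would pass 70% of its speed; a pose out of reach is approached as far as the arm can. A call with a gripper value outside its range is refused whole. The fingers move at their own pace and stop on an object; the grip force is fixed at half the most. Time passes only in rows, so rows that repeat a pose let the fingers close. It gives the time, the measured TCP pose, the force, the opening and the grip force at its end, in the units of the state.
- readout.read_state(): the state, without advancing time (a new reading comes with each control period).
- cams.capture(name): name is "scene" or "top" or "wrist"; returns a dict with "image" (384x512x3 uint8, blue, green, red), "intrinsics" (3x3 intrinsics, pixels), "xyz" and "rotation" of the camera in the world; the wrist camera has in their place "tool_from_camera" (4x4, takes a point from camera to tool coordinates, whose origin is the TCP and whose axes are the flange's). Camera axes: x right, y down, z forward; pixel columns grow to the right and rows downward; lengths in m; the calibration is good to about 2 mm. A picture is of the moment at which its call begins: read the wrist's pose just before it. There is no depth.
- bot.hand_in(): hands the job in; it is judged then, once.
The state is a dict: "time_s": time; "joint_positions": joint angles; "qvel": joint speeds; "tau": joint torques, N m; "position": TCP position; "tcp_rot": TCP orientation; "force": force on the tool from outside, world axes, zero at the start; "moment": the same for the moment, N m; "opening": opening from 0.0 (shut) to 1.0 (fully open); "grasp_force": force on a finger pad.
Only numpy, scipy, OpenCV 4.12 (cv2) and the standard library are available. Lean on these libraries where they do the work, as an engineer would, in place of code of your own. Each camera call takes 0.05 s, during which the arm holds its last target. There are 200 camera calls.

## Working session

There is one attempt and no reset: what is moved stays moved. The work goes in short steps, Python scripts to look and compute and a shell command to move; the robot and the scene stay as the last step left them, time stands still between calls to the robot, and variables do not carry over. Pictures are saved under pics/ and viewed, at most 14 in all, crops included, and the job is handed in when it is done.

```bash
mkdir -p pics; ls; cat > h.py <<'E'
import numpy as np, cv2, json
from rig import readout, cams, bot
def snap(name, fn=None):
    s=readout.read_state(); c=cams.capture(name)
    if name=="wrist":
        T=np.eye(4); T[:3,:3]=np.array(s["tcp_rot"]); T[:3,3]=s["position"]
        M=T@np.array(c["tool_from_camera"]); R,p=M[:3,:3],M[:3,3]
    else: R,p=np.array(c["rotation"]),np.array(c["xyz"])
    K=np.array(c["intrinsics"])
    if fn: cv2.imwrite("pics/"+fn,c["image"]); np.savez("pics/"+fn+".npz",K=K,R=R,p=p)
    return c["image"],K,R,p
def load(fn):
    d=np.load("pics/"+fn+".npz"); return cv2.imread("pics/"+fn),d["K"],d["R"],d["p"]
def px2z(u,v,z,K,R,p):
    d=R@np.linalg.solve(K,[u,v,1.]); return p+d*(z-p[2])/d[2]
def proj(X,K,R,p):
    q=K@(R.T@(np.array(X,float)-p)); return q[:2]/q[2]
E
python3 - <<'E'
from h import *
a=snap("scene","scene0.png");b=snap("top","top0.png")
for s in (a,b): print(s[1].round(1).tolist(),s[2].round(3).tolist(),s[3].round(3))
s=readout.read_state();print(s["position"],np.round(s["tcp_rot"],3).tolist(),s["opening"],s["time_s"])
print(np.array(cams.capture("wrist")["tool_from_camera"]).round(4).tolist())
E
```

```text
pics
[[365.2, 0.0, 257.2], [0.0, 365.2, 190.6], [0.0, 0.0, 1.0]] [[0.571, -0.295, 0.766], [-0.821, -0.219, 0.527], [0.012, -0.93, -0.367]] [-0.529 -0.637  0.59 ]
[[491.9, 0.0, 250.4], [0.0, 491.9, 194.4], [0.0, 0.0, 1.0]] [[-0.008, -0.992, 0.123], [-1.0, 0.008, -0.0], [-0.001, -0.123, -0.992]] [0.297 0.061 1.633]
[ 0.13807647 -0.60890027  0.2216625 ] [[0.975, 0.221, -0.0], [0.221, -0.975, 0.002], [0.0, -0.002, -1.0]] 0.9980937088448818 0.1
[[-0.0001, -0.9682, -0.25, 0.0664], [1.0, -0.0003, 0.0008, 0.0003], [-0.0009, -0.25, 0.9682, -0.1623], [0.0, 0.0, 0.0, 1.0]]
```

View pics/scene0.png

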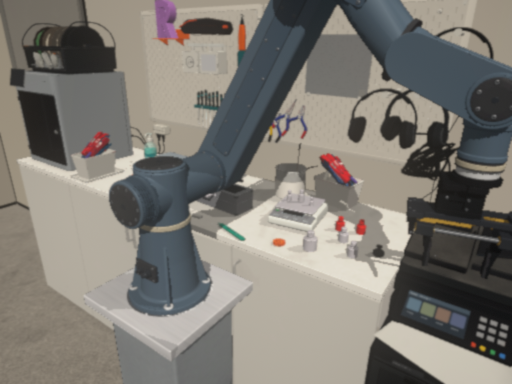

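View pics/top0.png

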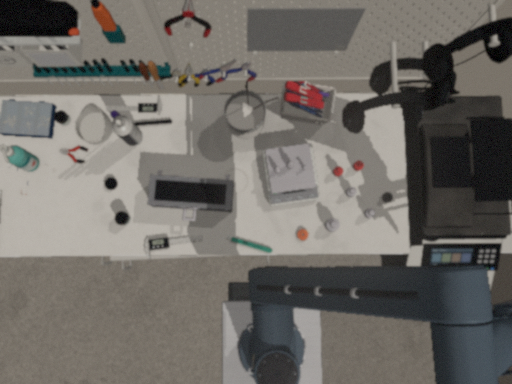

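The scene view shows the case left of the balance. In the top view the case is at about (190,193) with its pull at (188,212) and the balance at (290,172). Weights stand on the pan and at about (331,225), (350,192) and (369,213). Red look-alikes are at (338,171) and (358,166), the gear is at (302,234) and the knob at (388,197). I'll enlarge to confirm.

```bash
python3 - <<'E'
from h import *
im,K,R,p=load("top0.png")
a=cv2.resize(im[135:255,140:410],None,fx=2.96,fy=2.96,interpolation=cv2.INTER_CUBIC)
im2=load("scene0.png")[0]
b=cv2.resize(im2[165:260,180:400],None,fx=2.6,fy=2.6,interpolation=cv2.INTER_CUBIC)
o=np.zeros((a.shape[0]+b.shape[0],800,3),np.uint8);o[:a.shape[0],:a.shape[1]]=a[:,:800];o[a.shape[0]:,:b.shape[1]]=b
cv2.imwrite("pics/crop0.png",o[:600]); print(a.shape,b.shape)
for n,u,v,z in [("case c",190,193,.084),("pull",188,212,.064),("w",331,225,.03),("w",350,192,.03),("w",369,213,.03),("bal",290,172,.06),("knob",388,197,.03),("gear",302,234,.01)]: print(n,px2z(u,v,z,K,R,p).round(3))
E
```

```text
(355, 799, 3) (247, 572, 3)
case c [0.496 0.252 0.084]
pull [0.437 0.261 0.064]
w [ 0.394 -0.201  0.03 ]
w [ 0.502 -0.267  0.03 ]
w [ 0.432 -0.327  0.03 ]
bal [ 0.565 -0.068  0.06 ]
knob [ 0.484 -0.391  0.03 ]
gear [ 0.366 -0.108  0.01 ]
```

View pics/crop0.png

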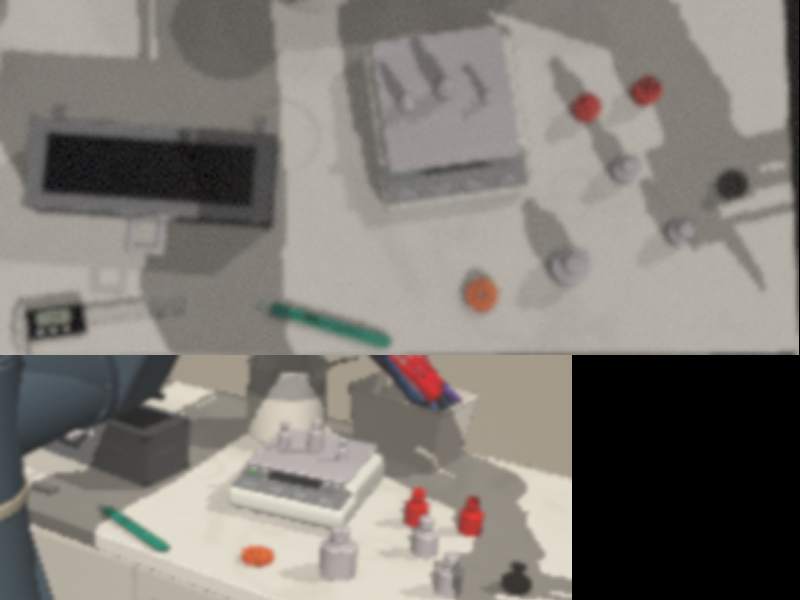

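Six steel weights are present: 500 g (331,225), the two 200 g ones (350,192) and (369,213), and three small ones on the pan. The red pair is not meant. Next I'll move over the worktop with the wrist camera.

```bash
python3 -m inch '[[31,34,4,-16,8.7],[31,34,4,-16,8.7],[31,34,4,-16,8.7],[31,34,4,-16,8.7],[31,34,4,-16,8.7],[31,34,4,-16,8.7],[31,34,4,-16,8.7],[31,34,4,-16,8.7],[31,34,4,-16,8.7],[31,34,4,-16,8.7]]'; python3 -m inch '[[0,0,0,0,8.7],[0,0,0,0,8.7]]'
python3 -c "
from h import *
s=readout.read_state();print(s['position'],s['time_s'],np.round(s['tcp_rot'],3).tolist())"
```

```text
time_s: 0.98
position: [0.4187, -0.3009, 0.2587]
tcp_rot: [[0.998, -0.057, -0.0], [-0.057, -0.998, 0.0], [-0.0, -0.0, -1.0]]
force: [0.4, 0.2, 0.2]
opening: 0.998
grasp_force: 0.0
time_s: 1.15
position: [0.4189, -0.3008, 0.2587]
tcp_rot: [[0.999, -0.051, -0.0], [-0.051, -0.999, -0.0], [-0.0, 0.0, -1.0]]
force: [-0.9, -0.0, 0.0]
opening: 0.998
grasp_force: 0.0
[ 0.41892843 -0.3007878   0.25870166] 1.15 [[0.999, -0.051, -0.0], [-0.051, -0.999, -0.0], [-0.0, 0.0, -1.0]]
```

```bash
python3 -c "
from h import *
r=snap('wrist','w_work.png'); print(r[1].round(1).tolist())"
python3 -m inch '[[6,23,5,0,8.7],[6,23,5,0,8.7],[6,23,5,0,8.7],[6,23,5,0,8.7],[6,23,5,0,8.7],[6,23,5,0,8.7],[6,23,5,0,8.7],[6,23,5,0,8.7]]' | head -2
python3 -c "
from h import *
r=snap('wrist','w_pan.png')"
python3 -m inch '[[-3,32,0,-1,8.7],[-3,32,0,-1,8.7],[-3,32,0,-1,8.7],[-3,32,0,-1,8.7],[-3,32,0,-1,8.7],[-3,32,0,-1,8.7],[-3,32,0,-1,8.7],[-3,32,0,-1,8.7],[-3,32,0,-1,8.7],[-3,32,0,-1,8.7]]' | head -3
python3 - <<'E'
from h import *
r=snap('wrist','w_case.png')
o=np.zeros((600,800,3),np.uint8)
for i,n in enumerate(["w_work.png","w_pan.png","w_case.png"]):
    im=cv2.resize(cv2.imread("pics/"+n),(400,300),interpolation=cv2.INTER_AREA)
    o[300*(i//2):300*(i//2)+300,400*(i%2):400*(i%2)+400]=im
cv2.imwrite("pics/mont.png",o)
E
```

```text
[[291.9, 0.0, 256.7], [0.0, 291.9, 191.5], [0.0, 0.0, 1.0]]
time_s: 1.87
position: [0.4778, -0.0731, 0.3088]
time_s: 2.75
position: [0.4484, 0.2462, 0.3078]
tcp_rot: [[0.997, -0.074, -0.001], [-0.074, -0.997, -0.001], [-0.001, 0.002, -1.0]]
```

View pics/mont.png

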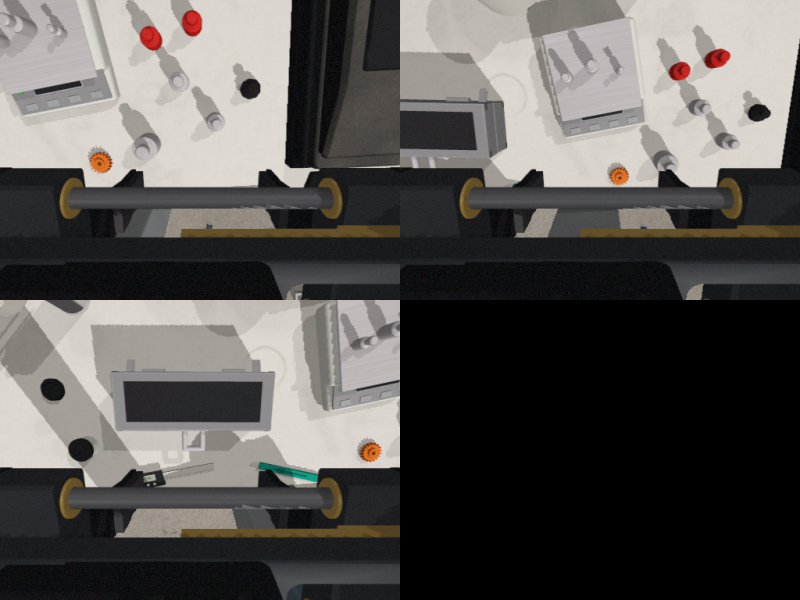

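The wrist views (montage) show three steel weights on the pan, the worktop weights, and the case with its pull at about (193,441), nearly parallel to the tool. I'll fit the dark lid panel for the case pose.

```bash
python3 - <<'E'
from h import *
im,K,R,p=load("w_case.png")
g=cv2.cvtColor(im,cv2.COLOR_BGR2GRAY)
m=(g<75).astype(np.uint8); n,l,st,c=cv2.connectedComponentsWithStats(m)
i=l[int(405-300)*512//400,int(190*1.28)]; print(st[i])
ys,xs=np.where(l==i)
P=np.array([px2z(u,v,.084,K,R,p)[:2] for u,v in zip(xs,ys)]).astype(np.float32)
r=cv2.minAreaRect(P*1000);print(r)
c2=cv2.resize(im[95:250,130:370],None,fx=3.3,fy=3.3,interpolation=cv2.INTER_CUBIC);cv2.imwrite("pics/c_case.png",c2[:600,:800])
E
```

```text
[ 158  104  178   52 9006]
((498.07928466796875, 254.1536865234375), (225.30703735351562, 64.7120361328125), 85.73404693603516)
```

View pics/c_case.png

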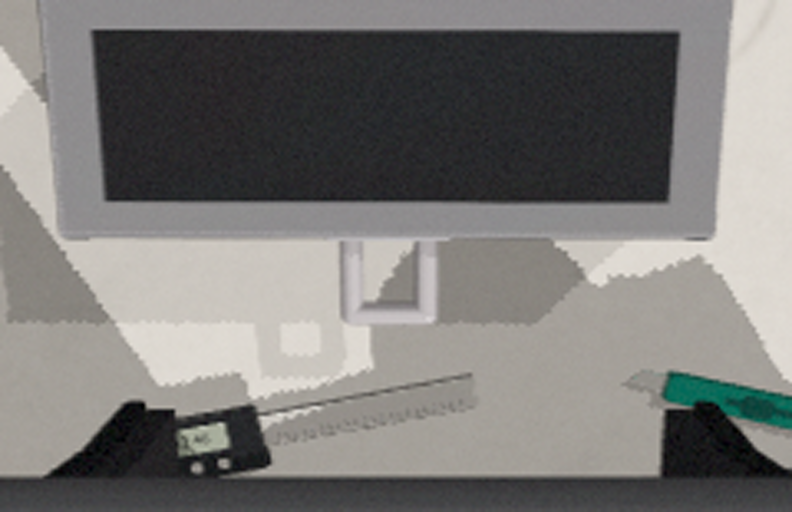

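```bash
python3 - <<'E'
from h import *
_,K,R,p=load("w_case.png")
print(px2z(247.6,189.8,.064,K,R,p),px2z(248.2,95+238/3.3,.048,K,R,p))
s=readout.read_state();print(s['position'])
th=-4.27*np.pi/180;ex=np.array([np.cos(th),np.sin(th)]);c=np.array([.498,.254])
h=c+.048*ex;q=s['position'];prev=None
for t in np.arange(0,2.01,.1):
    r=-.121*np.cos(t)+.016*np.sin(t);z=.121*np.sin(t)+.016*np.cos(t)+.048
    P=np.array([*(h+ex*r),z]);P0=P if t==0 else P0
    print(round(t,1),P.round(4),((P-P0)*100).round(1))
E
```

```text
[0.41340772 0.26044106 0.064     ] [0.44342445 0.25753912 0.048     ]
[0.44843724 0.24538636 0.3078505 ]
0.0 [0.4252 0.2594 0.064 ] [0. 0. 0.]
0.1 [0.4274 0.2593 0.076 ] [ 0.2 -0.   1.2]
0.2 [0.4308 0.259  0.0877] [ 0.6 -0.   2.4]
0.3 [0.4353 0.2587 0.099 ] [ 1.  -0.1  3.5]
0.4 [0.4409 0.2583 0.1099] [ 1.6 -0.1  4.6]
0.5 [0.4476 0.2578 0.1201] [ 2.2 -0.2  5.6]
0.6 [0.4553 0.2572 0.1295] [ 3.  -0.2  6.6]
0.7 [0.4639 0.2565 0.1382] [ 3.9 -0.3  7.4]
0.8 [0.4732 0.2558 0.1459] [ 4.8 -0.4  8.2]
0.9 [0.4834 0.2551 0.1527] [ 5.8 -0.4  8.9]
1.0 [0.4941 0.2543 0.1585] [ 6.9 -0.5  9.4]
1.1 [0.5054 0.2535 0.1631] [ 8.  -0.6  9.9]
1.2 [0.517  0.2526 0.1666] [ 9.2 -0.7 10.3]
1.3 [0.529  0.2517 0.1689] [10.4 -0.8 10.5]
1.4 [0.5411 0.2508 0.17  ] [11.6 -0.9 10.6]
1.5 [0.5532 0.2499 0.1698] [12.8 -1.  10.6]
1.6 [0.5653 0.249  0.1685] [14.  -1.  10.4]
1.7 [0.5772 0.2481 0.1659] [15.2 -1.1 10.2]
1.8 [0.5888 0.2472 0.1622] [16.4 -1.2  9.8]
1.9 [0.6    0.2464 0.1573] [17.5 -1.3  9.3]
2.0 [0.6106 0.2456 0.1514] [18.5 -1.4  8.7]
```

```bash
python3 -m inch '[[-2.4,1.4,-4,0,8.7],[-2.4,1.4,-8,0,8.7],[-2.4,1.4,-12,0,8.7],[-2.4,1.4,-16,0,8.7],[-2.4,1.4,-20,0,8.7],[-2.4,1.4,-23,0,8.7],[-2.4,1.4,-25,0,8.7],[-2.4,1.4,-26.3,0,8.7],[-2.4,1.4,-26.3,0,8.7]]'; python3 -m inch '[[0,0,0,0,4],[0,0,0,0,3],[0,0,0,0,3],[0,0,0,0,3],[0,0,0,0,3],[0,0,0,0,3],[0,0,0,0,3],[0,0,0,0,3]]'
```

```text
time_s: 3.55
position: [0.423, 0.2579, 0.0429]
tcp_rot: [[0.997, -0.078, -0.006], [-0.078, -0.997, -0.003], [-0.006, 0.003, -1.0]]
force: [-0.3, 0.7, -0.0]
opening: 1.001
grasp_force: 0.0
time_s: 4.22
position: [0.4238, 0.2614, 0.0459]
tcp_rot: [[0.997, -0.073, 0.0], [-0.073, -0.997, 0.0], [0.0, -0.0, -1.0]]
force: [-0.1, -4.2, 0.6]
opening: 0.479
grasp_force: 5.9
```

Gripped at 41.7 mm, which matches the bow's width. Now along the arc.

```bash
python3 -m inch '[[0,0,0,0,3],[0,0,0,0,3],[0.1,0,0.6,0,3],[0.2,0,1.2,0,3],[0.4,0,1.8,0,3],[0.6,0,2.4,0,3],[0.8,0,3,0,3],[1.0,-0.1,3.5,0,3],[1.3,-0.1,4.1,0,3],[1.6,-0.1,4.6,0,3]]'; python3 -m inch '[[0.6,-0.1,1.0,0,3],[1.4,-0.1,2.0,0,3],[2.3,-0.2,2.8,0,3],[3.2,-0.3,3.6,0,3],[4.2,-0.3,4.3,0,3],[5.3,-0.4,4.8,0,3],[6.4,-0.5,5.3,0,3],[7.6,-0.6,5.7,0,3],[8.8,-0.7,5.9,0,3],[10,-0.8,6,0,3]]';
```

```text
time_s: 5.05
position: [0.4392, 0.2601, 0.0922]
tcp_rot: [[0.997, -0.074, -0.002], [-0.074, -0.997, -0.0], [-0.002, 0.0, -1.0]]
force: [-0.9, -0.8, -3.3]
opening: 0.471
grasp_force: 30.1
time_s: 5.88
position: [0.539, 0.2525, 0.1534]
tcp_rot: [[0.997, -0.073, -0.002], [-0.073, -0.997, 0.0], [-0.002, -0.0, -1.0]]
force: [-3.0, 0.2, 4.1]
opening: 0.472
grasp_force: 30.0
```

```bash
python3 -m inch '[[1.2,-0.1,0,0,3],[2.4,-0.1,-0.1,0,3],[3.6,-0.2,-0.4,0,3],[4.8,-0.3,-0.8,0,3],[5.9,-0.4,-1.3,0,3],[6.6,-0.5,-1.6,0,3],[6.6,-0.5,-1.6,0,3]]'; python3 -m inch '[[0,0,0,0,6.5],[0,0,0,0,6.5],[0,0,0,0,6.5],[0,0,3,0,6.5],[0,0,6,0,6.5],[0,0,9,0,6.5],[0,0,12,0,6.5],[-4,0,14,0,6.5],[-8,0,14,0,6.5],[-11,0,14,0,6.5]]';python3 -m inch '[[-2,0,0,0,6.5],[-4,0,0,0,6.5],[-6,0,0,0,6.5],[-6,0,0,0,6.5]]'
python3 -c "
from h import *
snap('wrist','w_open.png')"
```

```text
time_s: 6.47
position: [0.6087, 0.2472, 0.1368]
tcp_rot: [[0.997, -0.075, 0.005], [-0.075, -0.997, 0.001], [0.005, -0.001, -1.0]]
force: [1.6, -0.2, 5.6]
opening: 0.471
grasp_force: 30.0
time_s: 7.3
position: [0.4928, 0.2473, 0.2768]
tcp_rot: [[0.997, -0.073, -0.0], [-0.073, -0.997, 0.0], [-0.0, -0.0, -1.0]]
force: [-0.9, -0.5, 0.3]
opening: 0.751
grasp_force: 0.0
time_s: 7.63
position: [0.4299, 0.247, 0.2751]
tcp_rot: [[0.997, -0.072, -0.006], [-0.072, -0.997, -0.001], [-0.006, 0.002, -1.0]]
force: [-0.2, -0.8, -0.6]
opening: 0.745
grasp_force: 0.0
```

View pics/w_open.png

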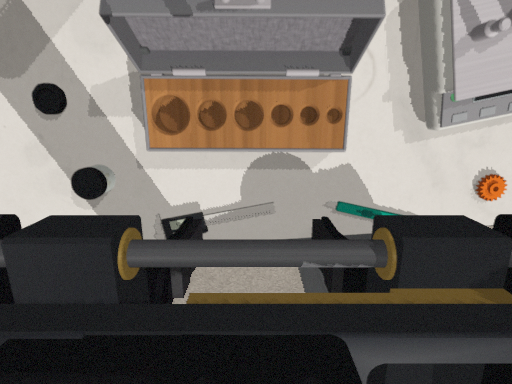

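The lid is open, with the bores in a row at (170,114), (211,114), (249,114), (282,115), (310,115) and (334,116). I'll fit the case from the block and make the enlarged weights crop.

```bash
cat >> h.py <<'E'
CY={"500":.099,"200a":.046,"200b":-.002,"100":-.045,"50":-.081,"20":-.113}
E
python3 - <<'E'
from h import *
im,K,R,p=load("w_open.png")
hsv=cv2.cvtColor(im,cv2.COLOR_BGR2HSV)
m=cv2.inRange(hsv,(5,90,30),(22,255,255)); m[:60]=0;m[160:]=0;m[:,:130]=0;m[:,365:]=0
m=cv2.morphologyEx(m,cv2.MORPH_CLOSE,np.ones((9,9)))
ys,xs=np.where(m>0)
P=np.array([px2z(u,v,.047,K,R,p)[:2] for u,v in zip(xs,ys)]).astype(np.float32)
r=cv2.minAreaRect(P*1000);print(r)
for u,v in [(170,114),(211,114),(249,114),(282,115),(310,115),(334,116)]: print(px2z(u,v,.047,K,R,p).round(4))
a=load("w_work.png")[0][80:210,150:310]; b=load("w_pan.png")[0][60:130,180:310]
a=cv2.resize(a,None,fx=3.75,fy=3.75,interpolation=cv2.INTER_CUBIC)
b=cv2.resize(b,None,fx=1,fy=1) if 0 else cv2.resize(load("w_pan.png")[0][70:120,195:300],None,fx=3.8,fy=3.8,interpolation=cv2.INTER_CUBIC)
o=np.zeros((600,800,3),np.uint8); o[:a.shape[0],:a.shape[1]]=a; o[490:600,0:1]=0
cv2.imwrite("pics/c_w1.png",o[:488,:600]); 
b=cv2.resize(load("w_pan.png")[0][70:120,195:300],None,fx=7.6,fy=7.6,interpolation=cv2.INTER_CUBIC)
cv2.imwrite("pics/c_w2.png",b)
E
```

```text
((498.3948974609375, 254.4654541015625), (256.4336242675781, 85.83760070800781), 85.53636932373047)
[0.5056 0.3522 0.047 ]
[0.5018 0.2994 0.047 ]
[0.4983 0.2505 0.047 ]
[0.494  0.2081 0.047 ]
[0.4914 0.172  0.047 ]
[0.4879 0.141  0.047 ]
```

View pics/c_w1.png

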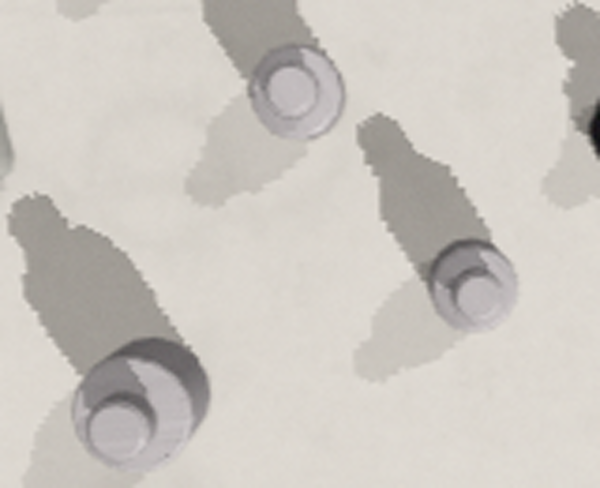

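View pics/c_w2.png

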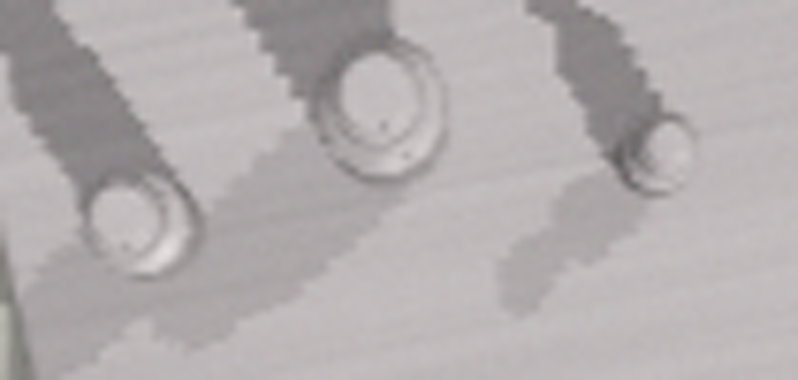

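Crop 1: knob tops at crop (118,428) for the 500 g and (294,90), (482,296) for the 200 g pair, all steel grey. Crop 2: body widths of about 20, 24 and 14 mm give left 50 g (125,222), middle 100 g (380,97), right 20 g (672,152).

```bash
cat >> h.py <<'E'
TH=np.radians(-4.4); C=np.array([.4984,.2545]); EY=np.array([-np.sin(TH),np.cos(TH)])
BORE={k:C+v*EY for k,v in CY.items()}
E
python3 - <<'E'
from h import *
_,K,R,p=load("w_work.png")
for n,u,v,z in [("500",181.5,194.1,.062),("200",228.4,104,.05),("200'",278.5,158.9,.05)]: print(n,px2z(u,v,z,K,R,p).round(4))
_,K,R,p=load("w_pan.png")
for n,u,v,z in [("50",211.4,99.2,.101),("100",245,82.8,.109),("20",283.4,90,.093)]: print(n,px2z(u,v,z,K,R,p).round(4))
for k,v in BORE.items(): print(k,v.round(4))
print(readout.read_state()['position'])
E
```

```text
500 [ 0.3943 -0.2047  0.062 ]
200 [ 0.5014 -0.2716  0.05  ]
200' [ 0.4312 -0.3303  0.05  ]
50 [ 0.5672 -0.0244  0.101 ]
100 [ 0.5828 -0.0664  0.109 ]
20 [ 0.5736 -0.1125  0.093 ]
500 [0.506  0.3532]
200a [0.5019 0.3004]
200b [0.4982 0.2525]
100 [0.4949 0.2096]
50 [0.4922 0.1737]
20 [0.4897 0.1418]
[0.43285468 0.24717447 0.27542971]
```

```bash
python3 -m inch '[[13.4,-27.1,-10,0,2.8],[13.4,-27.1,-10,0,2.8],[13.4,-27.1,-10,0,2.8],[13.4,-27.1,-10,0,2.8],[13.4,-27.1,-10,0,2.8],[13.4,-27.1,-10,0,2.8],[13.4,-27.1,-10,0,2.8],[13.4,-27.1,-10,0,2.8],[13.4,-27.1,-10,0,2.8],[13.4,-27.1,-10,0,2.8]]'|head -2;python3 -m inch '[[0,0,0,0,2.8],[0,0,0,0,2.8]]'
python3 - <<'E'
from h import *
im,K,R,p=snap('wrist','w_50.png')
cv2.imwrite("pics/c50.png",cv2.resize(im[130:250,150:362],None,fx=3,fy=3,interpolation=cv2.INTER_CUBIC))
print(readout.read_state()['position'],proj([.5672,-.0244,.101],K,R,p),proj([.5672,-.0244,.06],K,R,p))
E
```

```text
time_s: 8.52
position: [0.5705, -0.0255, 0.1744]
time_s: 8.68
position: [0.5694, -0.0227, 0.1758]
tcp_rot: [[0.997, -0.073, -0.0], [-0.073, -0.997, 0.0], [-0.0, -0.0, -1.0]]
force: [-0.1, -0.1, 0.7]
opening: 0.322
grasp_force: 0.0
[ 0.56946111 -0.02246857  0.17604323] [257.84939187 200.06157264] [257.65922665 188.43206835]
```

View pics/c50.png

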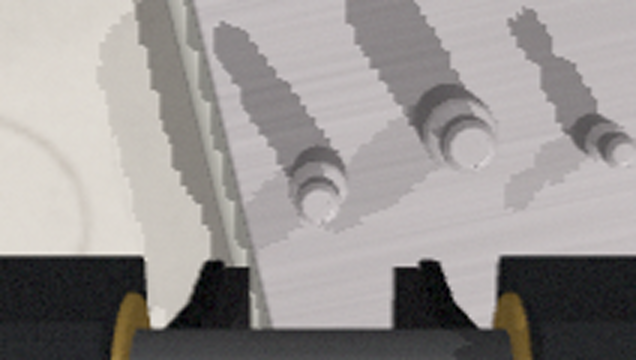

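Knob of the 50 g is at crop (318,204), i.e. px (256,198), within 2 px of the prediction. Descend, grip, lift and check.

```bash
python3 -c "
from h import *
_,K,R,p=load('w_50.png')
print(px2z(306,178.7,.109,K,R,p),px2z(357.3,180,.093,K,R,p),px2z(256,198,.101,K,R,p))"
python3 -m inch '[[-0.05,0,-4,0,2.8],[-0.05,0,-7,0,2.8],[-0.05,0,-8.3,0,2.8],[-0.05,0,-8.9,0,2.8],[-0.05,0,-8.9,0,2.8],[-0.05,0,-8.9,0,0.5],[-0.05,0,-8.9,0,0.5],[-0.05,0,-8.9,0,0.5],[-0.05,0,-8.9,0,0.5],[-0.05,0,-8.9,0,0.5]]'; python3 -m inch '[[0,0,0,0,0.5],[0,0,0,0,0.5],[0,0,2,0,0.5],[0,0,6,0,0.5],[0,0,10,0,0.5],[0,0,14,0,0.5],[0,0,14,0,0.5]]'
python3 -c "
from h import *
snap('wrist','h_50.png')"
```

```text
[ 0.58447388 -0.06430962  0.109     ] [ 0.57653705 -0.1107382   0.093     ] [ 0.56911959 -0.0229735   0.101     ]
time_s: 9.57
position: [0.5703, -0.0239, 0.0879]
tcp_rot: [[0.997, -0.074, 0.003], [-0.074, -0.997, -0.0], [0.003, 0.0, -1.0]]
force: [-0.0, 0.1, 3.6]
opening: 0.135
grasp_force: 29.9
time_s: 10.15
position: [0.5743, -0.0249, 0.2348]
tcp_rot: [[0.997, -0.074, 0.016], [-0.074, -0.997, -0.004], [0.016, 0.003, -1.0]]
force: [1.2, -0.2, 0.3]
opening: 0.137
grasp_force: 29.8
```

```bash
python3 -m inch '[[-7.7,19.7,-4,0,0.5],[-7.7,19.7,-8,0,0.5],[-7.7,19.7,-9,0,0.5],[-7.7,19.7,-10,0,0.5],[-7.7,19.7,-10,0,0.5],[-7.7,19.7,-10,0,0.5],[-7.7,19.7,-10,0,0.5],[-7.7,19.7,-10,0,0.5],[-7.7,19.7,-10,0,0.5]]' |tail -3;python3 -m inch '[[0,0,0,0,0.5],[0,0,0,0,0.5],[0,0,0,0,0.5]]'
python3 - <<'E'
from h import *
im,K,R,p=snap('wrist','b_50.png')
s=readout.read_state();q=s['position']
print(q,proj([*BORE['50'],.047],K,R,p),proj([q[0],q[1],q[2]-.026],K,R,p))
cv2.imwrite("pics/cb50.png",cv2.resize(im[110:250,140:372],None,fx=3,fy=3,interpolation=cv2.INTER_CUBIC))
E
```

```text
force: [0.0, -0.1, -0.7]
opening: 0.136
grasp_force: 29.9
time_s: 11.2
position: [0.4933, 0.1723, 0.1272]
tcp_rot: [[0.997, -0.076, 0.002], [-0.076, -0.997, 0.0], [0.002, -0.0, -1.0]]
force: [0.8, 0.1, -0.9]
opening: 0.132
grasp_force: 29.9
[0.49310695 0.17237885 0.12716118] [254.03385048 197.4797529 ] [255.27927471 217.32051509]
```

View pics/cb50.png

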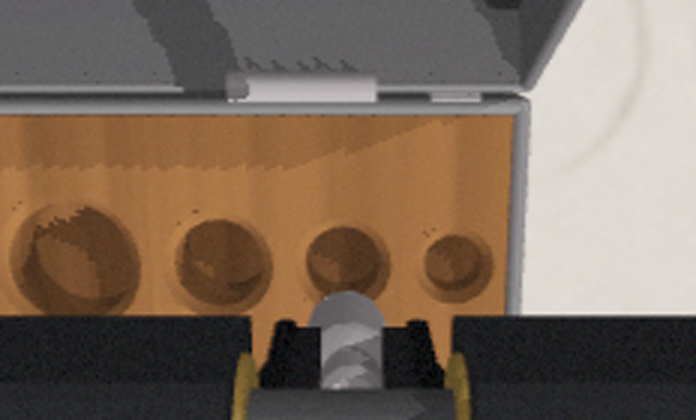

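Bore mouths in the crop: 100 g (223,265), 50 g (348,261), 20 g (459,266), and the held weight hangs upright at (347,300). I'll refine the case pose and check.

```bash
python3 - <<'E'
from h import *
_,K,R,p=load("b_50.png")
for k,u,v in [("100",223,265),("50",348,261),("20",459,266)]:
    P=px2z(140+u/3,110+v/3,.047,K,R,p); print(k,P.round(4),((P[:2]-BORE[k])*1000).round(1))
E
```

```text
100 [0.494 0.208 0.047] [-0.9 -1.7]
50 [0.4925 0.172  0.047 ] [ 0.3 -1.7]
20 [0.4886 0.1403 0.047 ] [-1.2 -1.6]
```

```bash
sed -i 's/C=np.array(\[.4984,.2545\])/C=np.array([.4978,.2529])/' h.py
python3 -m inch '[[-0.1,0,-2,0,0.5],[-0.1,0,-4,0,0.5],[-0.1,0,-5,0,0.5],[-0.1,0,-5.6,0,0.5],[-0.1,0,-6.2,0,0.5],[-0.1,0,-6.8,0,0.5],[-0.1,0,-7.2,0,0.5],[-0.1,0,-7.2,0,0.5],[-0.1,0,-7.2,0,0.5]]'
```

```text
time_s: 12.0
position: [0.492, 0.1738, 0.0556]
tcp_rot: [[0.997, -0.074, 0.002], [-0.074, -0.997, 0.001], [0.002, -0.001, -1.0]]
force: [-0.7, 2.2, 4.3]
opening: 0.138
grasp_force: 30.0
```

```bash
python3 -m inch '[[0,0,0,0,2.4],[0,0,0,0,2.4],[0,0,0,0,2.4],[0,0,4,0,2.4],[0,0,8,0,2.4],[0,0,11,0,3.2]]'|tail -2
python3 -m inch '[[9.2,-23.6,-0.5,0,3.2],[9.2,-23.6,-0.5,0,3.2],[9.2,-23.6,-0.5,0,3.2],[9.2,-23.6,-0.5,0,3.2],[9.2,-23.6,-0.5,0,3.2],[9.2,-23.6,-0.5,0,3.2],[9.2,-23.6,-0.5,0,3.2],[9.2,-23.6,-0.5,0,3.2],[9.2,-23.6,-0.5,0,3.2],[9.2,-23.6,-0.5,0,3.2]]'
python3 - <<'E'
from h import *
im,K,R,p=snap('wrist','w_100.png')
s=readout.read_state();print(s['position'])
for P in ([.5845,-.0643,.109],[.5765,-.1107,.093]): print(proj(P,K,R,p))
g=cv2.cvtColor(im,cv2.COLOR_BGR2GRAY)
print(cv2.HoughCircles(cv2.resize(g[150:225,180:400],None,fx=4,fy=4,interpolation=cv2.INTER_CUBIC),cv2.HOUGH_GRADIENT,1,40,param1=80,param2=22,minRadius=20,maxRadius=60))
E
```

```text
opening: 0.298
grasp_force: 0.0
time_s: 13.33
position: [0.5821, -0.0614, 0.1592]
tcp_rot: [[0.997, -0.073, -0.002], [-0.073, -0.997, 0.001], [-0.002, -0.001, -1.0]]
force: [0.3, 0.1, -0.2]
opening: 0.366
grasp_force: 0.0
[ 0.5821986  -0.06113417  0.15934843]
[259.10060156 202.97246385]
[316.31528164 202.6736501 ]
[[[321.5 216.5  30.7]]]
```

```bash
python3 -m inch '[[0.2,-0.35,-2,0,3.2],[0.2,-0.35,-2,0,3.2]]'; python3 -c "
from h import *
im,K,R,p=snap('wrist','w_100b.png');print(readout.read_state()['position'],proj([.584,-.065,.109],K,R,p))"
```

```text
time_s: 13.55
position: [0.5833, -0.0645, 0.1375]
tcp_rot: [[0.997, -0.072, -0.005], [-0.072, -0.997, 0.001], [-0.005, -0.001, -1.0]]
force: [0.3, 0.6, -0.5]
opening: 0.368
grasp_force: 0.0
[ 0.58349883 -0.0644465   0.13841667] [256.17083597 214.59136711]
```

Aligned to about 1 mm. Grip, lift and travel to the 100 g bore at (0.4943, 0.2080).

```bash
python3 -m inch '[[0,0,-3,0,3.2],[0,0,-4.2,0,3.2],[0,0,-4.5,0,3.2],[0,0,-4.5,0,0.8],[0,0,-4.5,0,0.8],[0,0,-4.5,0,0.8],[0,0,-4.5,0,0.8],[0,0,-4.5,0,0.8],[0,0,-4.5,0,0.8],[0,0,-4.5,0,0.8]]'; python3 -m inch '[[0,0,0,0,0.8],[0,0,2,0,0.8],[0,0,5,0,0.8],[0,0,8,0,0.8],[-1,3,9,0,0.8],[-9,27.2,7,0,0.8],[-9,27.2,7,0,0.8],[-9,27.2,7,0,0.8],[-9,27.2,7,0,0.8],[-9,27.2,5,0,0.8]]'|tail -3;python3 -m inch '[[0,2,-3,0,0.8],[0,2,-3,0,0.8],[0,2,-3,0,0.8],[0,2,-3,0,0.8]]'
```

```text
time_s: 14.43
position: [0.586, -0.0662, 0.0955]
tcp_rot: [[0.997, -0.074, 0.002], [-0.074, -0.997, -0.0], [0.002, -0.0, -1.0]]
force: [1.2, 2.3, 4.9]
opening: 0.164
grasp_force: 30.0
force: [0.4, 0.5, -1.3]
opening: 0.16
grasp_force: 29.9
time_s: 15.6
position: [0.511, 0.1787, 0.1295]
tcp_rot: [[0.997, -0.074, -0.0], [-0.074, -0.997, -0.001], [0.0, 0.001, -1.0]]
force: [-0.6, -0.4, 0.2]
opening: 0.158
grasp_force: 30.0
```

```bash
python3 -m inch '[[-1.65,2.95,-1,0,0.8],[-1.65,2.95,-1,0,0.8],[-1.65,2.95,-1,0,0.8],[-1.65,2.95,-1,0,0.8]]' | head -2
cat >> h.py <<'E'
def chk(k,fn,below):
    im,K,R,p=snap('wrist',fn); s=readout.read_state(); q=s['position']
    print("pos",np.round(q,4),"d_cm",((BORE[k]-q[:2])*100).round(2),"bore px",proj([*BORE[k],.047],K,R,p).round(1),"bottom px",proj([q[0],q[1],q[2]-below],K,R,p).round(1))
    return im,K,R,p
E
python3 - <<'E'
from h import *
im,K,R,p=chk("100","b_100.png",.034)
cv2.imwrite("pics/cb100.png",cv2.resize(im[110:250,140:372],None,fx=3,fy=3,interpolation=cv2.INTER_CUBIC))
E
```

```text
time_s: 15.93
position: [0.4955, 0.2078, 0.1205]
pos [0.4957 0.2077 0.1205] d_cm [-0.14  0.03] bore px [255.5 199.7] bottom px [255.6 213.1]
```

View pics/cb100.png

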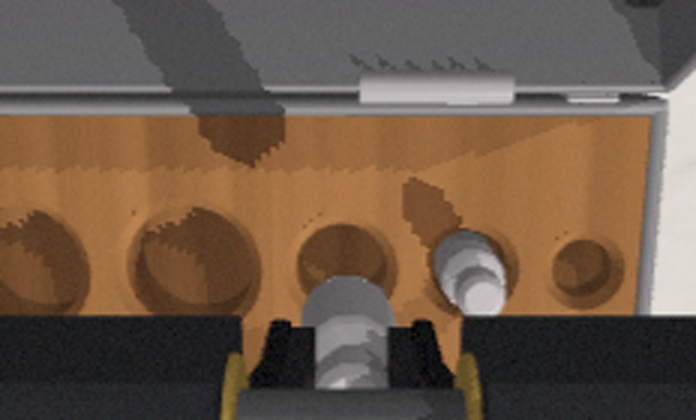

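The 50 g sits in its bore (465,270) and the 100 g hangs centred over its own (346,275). Insert.

```bash
python3 -m inch '[[-0.15,0,-1.6,0,0.8],[-0.15,0,-3,0,0.8],[-0.15,0,-4,0,0.8],[-0.15,0,-4.7,0,0.8],[-0.15,0,-5.3,0,0.8],[-0.15,0,-5.9,0,0.8],[-0.15,0,-6.4,0,0.8],[-0.15,0,-6.5,0,0.8],[-0.15,0,-6.5,0,0.8]]'
```

```text
time_s: 16.73
position: [0.4946, 0.2091, 0.0551]
tcp_rot: [[0.997, -0.074, 0.004], [-0.074, -0.997, 0.001], [0.004, -0.001, -1.0]]
force: [2.7, 2.1, 3.3]
opening: 0.16
grasp_force: 30.0
```

```bash
python3 -m inch '[[0,0,0,0,2.2],[0,0,0,0,2.2],[0,0,0,0,2.2],[0,0,4,0,2.2],[0,0,8,0,2.2],[0,0,11,0,2.4]]'|tail -2
python3 -m inch '[[8.2,-32,-1,0,2.4],[8.2,-32,-1,0,2.4],[8.2,-32,-1,0,2.4],[8.2,-32,-1,0,2.4],[8.2,-32,-1,0,2.4],[8.2,-32,-1,0,2.4],[8.2,-32,-1,0,2.4],[8.2,-32,-1,0,2.4],[8.2,-32,-2,0,2.4],[8.2,-32,-2.5,0,2.4]]' |head -2; python3 -m inch '[[0,0,0,0,2.4],[0,0,0,0,2.4]]' |head -2
python3 - <<'E'
from h import *
im,K,R,p=snap('wrist','w_20.png')
s=readout.read_state();print(s['position'],s['opening'],proj([.5765,-.1107,.093],K,R,p))
g=cv2.cvtColor(im,cv2.COLOR_BGR2GRAY)
print(cv2.HoughCircles(cv2.resize(g[170:225,210:310],None,fx=4,fy=4,interpolation=cv2.INTER_CUBIC),cv2.HOUGH_GRADIENT,1,30,param1=80,param2=18,minRadius=14,maxRadius=45))
E
```

```text
opening: 0.264
grasp_force: 0.0
time_s: 18.07
position: [0.5734, -0.1133, 0.1379]
time_s: 18.23
position: [0.5728, -0.1095, 0.1384]
[ 0.57342451 -0.10941892  0.13900047] 0.2747066712202763 [256.90503781 203.18460798]
[[[187.5 113.5  30.8]]]
```

```bash
python3 - <<'E'
from h import *
im,K,R,p=load('w_20.png');g=cv2.cvtColor(im,cv2.COLOR_BGR2GRAY)
print(px2z(256.9,198.4,.093,K,R,p))
print(g[176:226:2,240:276:2])
for X in (.5765,.5795):
  for z in (.06,.078,.082,.093): print(X,z,proj([X-.005,-.1107,z],K,R,p).round(1),proj([X+.005,-.1107,z],K,R,p).round(1))
E
```

```text
[ 0.58018685 -0.11096473  0.093     ]
[[131 131 134 134 133 136 135 133 178 187 185 184 184 185 186 187 185 188]
 [150 135 136 135 134 133 130 132 176 185 186 186 188 186 185 184 183 183]
 [151 133 131 130 133 132 134 133 135 134 187 183 183 182 185 186 188 188]
 [185 160 133 134 134 134 132 131 132 132 186 187 188 188 187 185 184 183]
 [186 186 133 130 130 132 133 133 136 131 176 184 182 185 185 188 186 185]
 [185 186 134 132 134 133 131 111  98 102 159 187 185 183 182 182 182 182]
 [184 182 132 130 132 130  92  91  95  98 103 104 181 181 185 186 187 189]
 [183 185 184 148 130 115  84  91  97 102 102 105 154 188 188 188 188 187]
 [182 182 181 165 114  93 112 124 126 127 137 134 115 188 187 185 185 184]
 [187 189 187 189 173 114 122 124 118 120 152 159 128 185 186 187 187 186]
 [189 177 169 168 167 120 117  90  94  98 102 170 179 184 184 185 185 187]
 [172 166 165 166 169 126  90 115 124 128 130 136 185 183 187 186 186 187]
 [169 169 168 167 167 141 112 121 161 174 153 159 184 188 188 187 186 186]
 [166 168 167 168 167 161 116 170 178 185 185 175 184 187 186 188 190 190]
 [166 167 16
[... 439 characters left out ...]
[189 189 189 186 186 185 189 187 189 187 186 187 185 191 192 194 192 191]
 [185 187 190 187 188 185 184 186 190 191 192 192 190 191 189 188 190 189]
 [187 185 184 188 191 193 191 190 190 189 189 189 189 188 187 188 189 189]
 [191 190 191 189 190 190 189 190 188 188 187 188 187 189 187 188 188 188]
 [188 188 189 189 190 189 188 188 188 185 186 187 187 187 188 186 186 189]]
0.5765 0.06 [257.3 197.5] [256.5 186.2]
0.5765 0.078 [257.4 203.7] [256.4 191.6]
0.5765 0.082 [257.4 205.2] [256.4 192.9]
0.5765 0.093 [257.4 209.6] [256.4 196.7]
0.5795 0.06 [257.1 194.1] [256.2 182.7]
0.5795 0.078 [257.1 200.1] [256.2 187.9]
0.5795 0.082 [257.1 201.5] [256.1 189.1]
0.5795 0.093 [257.1 205.7] [256.1 192.8]
```

```bash
python3 -m inch '[[0.45,-0.15,-2,0,2.4],[0.45,-0.15,-4.2,0,2.4],[0.45,-0.15,-5.4,0,2.4],[0.45,-0.15,-5.75,0,2.4],[0.45,-0.15,-5.75,0,2.4],[0.45,-0.15,-5.75,0,0.3],[0.45,-0.15,-5.75,0,0.3],[0.45,-0.15,-5.75,0,0.3],[0.45,-0.15,-5.75,0,0.3],[0.45,-0.15,-5.75,0,0.3]]'; python3 -m inch '[[0,0,0,0,0.3],[0,0,0,0,0.3],[0,0,2,0,0.3],[0,0,5,0,0.3],[0,0,8,0,0.3],[-1,3,9,0,0.3],[-9,25,6,0,0.3],[-9,25,6,0,0.3],[-9,25,6,0,0.3],[-9,25,6,0,0.3]]';python3 -m inch '[[-1,6,0,0,0.3],[-1,6,0,0,0.3],[-1,6,0,0,0.3],[-1,6,0,0,0.3],[-1,6,0,0,0.3]]'
python3 -c "
from h import *
chk('20','b_20pre.png',.021)"
```

```text
time_s: 19.12
position: [0.5797, -0.1129, 0.0829]
tcp_rot: [[0.997, -0.074, 0.002], [-0.074, -0.997, -0.001], [0.002, 0.0, -1.0]]
force: [0.7, 0.0, 1.6]
opening: 0.098
grasp_force: 29.8
time_s: 19.95
position: [0.5115, 0.0739, 0.1506]
tcp_rot: [[0.997, -0.075, -0.0], [-0.075, -0.997, 0.0], [-0.0, -0.0, -1.0]]
force: [0.7, -0.1, 0.0]
opening: 0.097
grasp_force: 29.8
time_s: 20.37
position: [0.503, 0.132, 0.1507]
tcp_rot: [[0.997, -0.074, 0.0], [-0.074, -0.997, -0.001], [0.0, 0.001, -1.0]]
force: [0.3, -0.3, 0.4]
opening: 0.095
grasp_force: 29.8
pos [0.5031 0.1316 0.1507] d_cm [-1.4   0.87] bore px [248.1 204.1] bottom px [256.1 219.3]
```

```bash
python3 -m inch '[[-1.4,0.85,-2,0,0.3],[-1.4,0.85,-4,0,0.3],[-1.4,0.85,-4,0,0.3],[-1.4,0.85,-4,0,0.3]]'|head -2
python3 - <<'E'
from h import *
im,K,R,p=chk("20","b_20.png",.021)
cv2.imwrite("pics/cb20.png",cv2.resize(im[130:250,150:362],None,fx=3,fy=3,interpolation=cv2.INTER_CUBIC))
E
```

```text
time_s: 20.75
position: [0.4886, 0.1399, 0.1102]
pos [0.4897 0.1401 0.111 ] d_cm [-0.05  0.02] bore px [255.  200.9] bottom px [255.  218.5]
```

View pics/cb20.png

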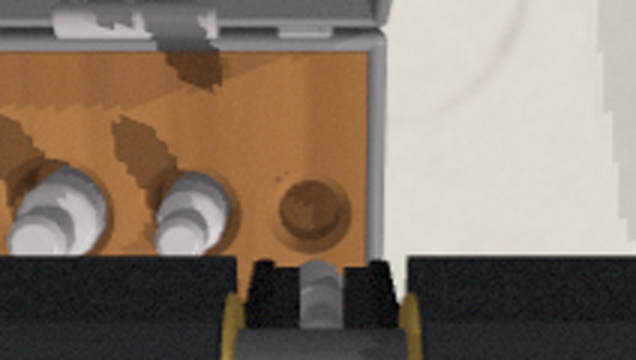

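Bore 20 is at crop (310,214), px (253.5,201.3). The held weight's far edge sits lower than expected (row 260), so it is held about 4–5 mm towards −x and slightly to −y. I'll compensate and look just above the mouth.

```bash
python3 -m inch '[[0.4,0.2,-1.5,0,0.3],[0.4,0.2,-2.9,0,0.3],[0.4,0.2,-2.9,0,0.3],[0.4,0.2,-2.9,0,0.3]]'|head -2
python3 - <<'E'
from h import *
im,K,R,p=chk("20","b_20c.png",.021)
cv2.imwrite("pics/cb20c.png",cv2.resize(im[175:250,205:305],None,fx=6,fy=6,interpolation=cv2.INTER_CUBIC))
E
```

```text
time_s: 21.13
position: [0.4934, 0.1427, 0.0823]
pos [0.4936 0.1428 0.0827] d_cm [-0.45 -0.26] bore px [259.3 218.1] bottom px [255.2 219.5]
```

View pics/cb20c.png

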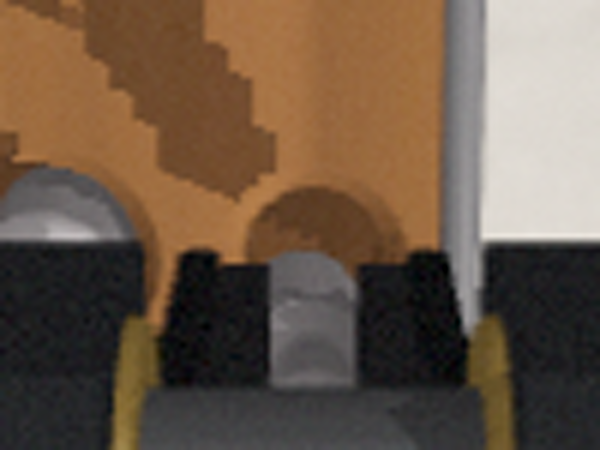

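The bore centre projects to crop (326,273), matching the prediction. The weight bottom is at crop (312,~308), so only about −0.15 cm in y is needed. Insert.

```bash
python3 -m inch '[[-0.05,-0.15,-0.3,0,0.3],[-0.05,-0.15,-0.8,0,0.3],[-0.05,-0.15,-1.3,0,0.3],[-0.05,-0.15,-1.8,0,0.3],[-0.05,-0.15,-2.2,0,0.3],[-0.05,-0.15,-2.5,0,0.3],[-0.05,-0.15,-2.7,0,0.3],[-0.05,-0.15,-2.7,0,0.3],[-0.05,-0.15,-2.7,0,0.3]]'
```

```text
time_s: 21.93
position: [0.4927, 0.1422, 0.0563]
tcp_rot: [[0.997, -0.074, 0.002], [-0.074, -0.997, 0.001], [0.002, -0.001, -1.0]]
force: [-1.4, 1.8, 13.3]
opening: 0.093
grasp_force: 30.1
```

```bash
python3 -m inch '[[0,0,0,0,1.7],[0,0,0,0,1.7],[0,0,0,0,1.7],[0,0,3,0,1.7],[0,0,6,0,1.7],[0,0,10,0,1.7],[0,0,10,0,4]]'|tail -2
python3 -c "
from h import *
chk('20','s_20.png',0)"
python3 -m inch '[[-2,-6,10,0,4],[-7.2,-40,10,0,4],[-7.2,-40,10,0,4],[-7.2,-40,10,0,4],[-7.2,-40,10,0,4],[-7.2,-40,10,0,4],[-7.2,-40,10,0,4],[-7.2,-40,10,0,4],[-7.2,-40,10,0,4],[-7.2,-40,10,0,4]]' |head -2
python3 -m inch '[[0,-5,0,1.2,4],[0,-5,0,1.2,4],[0,-5,0,1.2,4],[0,-5,0,1.2,4]]' |head -2
cat > tm.py <<'E'
from h import *
def find():
    a,K0,R0,p0=load("w_work.png"); im,K,R,p=snap("wrist","w_work2.png")
    print("cam",p.round(3))
    for n,u,v,z in [("500",181.5,194.1,.062),("200",228.4,104,.05),("200'",278.5,158.9,.05)]:
        X=px2z(u,v,z,K0,R0,p0); q=proj(X,K,R,p)
        h=9; i,j=int(round(v)),int(round(u)); t=a[i-h:i+h+1,j-h:j+h+1]
        r=cv2.matchTemplate(im[:225],t,cv2.TM_CCOEFF_NORMED)
        for _ in range(2):
            _,s,_,m=cv2.minMaxLoc(r); c=(m[0]+h+u-j,m[1]+h+v-i)
            print(n,"pred",q.round(1),"match",np.round(c,1),round(s,2),px2z(*c,z,K,R,p).round(4))
            cv2.circle(r,m,8,-1,-1)
find()
print(readout.read_state()["position"])
E
python3 tm.py
```

```text
opening: 0.224
grasp_force: 0.0
pos [0.495  0.1419 0.1579] d_cm [-0.59 -0.17] bore px [258.4 195.6] bottom px [255.8 232.5]
time_s: 23.4
position: [0.4211, -0.2453, 0.251]
time_s: 23.73
position: [0.4217, -0.293, 0.2506]
cam [ 0.488 -0.298  0.413]
500 pred [187.  197.3] match [186.5 197.1] 0.99 [ 0.3947 -0.2041  0.062 ]
500 pred [187.  197.3] match [109.5 175.1] 0.8 [ 0.4276 -0.1131  0.062 ]
200 pred [234.8 105.4] match [234.4 105. ] 0.97 [ 0.5019 -0.2711  0.05  ]
200 pred [234.8 105.4] match [285.4 162. ] 0.85 [ 0.4302 -0.3298  0.05  ]
200' pred [285.8 161.2] match [285.5 160.9] 0.98 [ 0.4315 -0.3299  0.05  ]
200' pred [285.8 161.2] match [233.5 103.9] 0.87 [ 0.5032 -0.2701  0.05  ]
[ 0.4217302  -0.29202601  0.250808  ]
```

None of the three has moved. Pick the 500 g.

```bash
python3 -m inch '[[-2.7,8.8,-4,0,4.2],[-2.7,8.8,-8,0,4.2],[-2.7,8.8,-12,0,4.2],[-2.7,8.8,-15,0,4.2],[-2.7,8.8,-15,0,4.2],[-2.7,8.8,-15,0,4.2]]'; python3 -c "
from h import *
snap('wrist','w_500.png');s=readout.read_state();print(s['position'])"
```

```text
time_s: 24.28
position: [0.3918, -0.1999, 0.0988]
tcp_rot: [[0.999, -0.05, -0.01], [-0.049, -0.999, 0.009], [-0.01, -0.008, -1.0]]
force: [0.1, -0.8, -0.1]
opening: 0.484
grasp_force: 0.0
[ 0.39371213 -0.20216978  0.10070125]
```

```bash
python3 -m inch '[[0,-0.1,-3,0,4.2],[0,-0.1,-4.8,0,4.2],[0,-0.1,-4.8,0,4.2],[0,-0.1,-4.8,0,4.2]]'|head -2; python3 -m inch '[[0,0,-0.7,0,4.2],[0,0,-1,0,4.2],[0,0,-1,0,1.5],[0,0,-1,0,1.5],[0,0,-1,0,1.5],[0,0,-1,0,1.5],[0,0,-1,0,1.5],[0,0,-1,0,1.5],[0,0,-1,0,1.5]]'
```

```text
time_s: 24.67
position: [0.3963, -0.207, 0.0552]
time_s: 25.42
position: [0.395, -0.206, 0.0444]
tcp_rot: [[0.999, -0.053, -0.001], [-0.053, -0.999, 0.001], [-0.001, -0.001, -1.0]]
force: [0.3, 5.0, 4.4]
opening: 0.249
grasp_force: 29.8
```

```bash
python3 -m inch '[[0,0,0,0,1.5],[0,0,2,0,1.5],[0,0,6,0,1.5],[1,3,10,0,1.5],[9,46,13,-1.2,1.5],[9,46,13,-1.2,1.5],[9,46,13,-1.2,1.5],[9,46,13,-1.2,1.5],[9,46,13,-1.2,1.5],[9,46,13,-1.2,1.5]]';python3 -m inch '[[7,36,0,0,1.5],[7,36,0,0,1.5],[7,36,0,0,1.5],[7,36,0,0,1.5],[7,36,0,0,1.5]]'
python3 -c "
from h import *
chk('500','x.png',0)"
```

```text
time_s: 26.25
position: [0.4503, 0.0637, 0.1577]
tcp_rot: [[0.997, -0.074, 0.001], [-0.074, -0.997, -0.001], [0.001, 0.001, -1.0]]
force: [0.8, -0.2, -4.8]
opening: 0.242
grasp_force: 29.9
time_s: 26.67
position: [0.4899, 0.2686, 0.157]
tcp_rot: [[0.997, -0.073, 0.001], [-0.073, -0.997, -0.001], [0.001, 0.001, -1.0]]
force: [1.2, -0.1, -5.7]
opening: 0.247
grasp_force: 29.9
pos [0.4931 0.2772 0.1578] d_cm [1.23 7.44] bore px [167.4 178.4] bottom px [240.4 228.2]
```

```bash
python3 -m inch '[[1.2,7.4,-1,0,1.5],[1.2,7.4,-3,0,1.5],[1.2,7.4,-3,0,1.5],[1.2,7.4,-3,0,1.5],[1.2,7.4,-3,0,1.5],[1.2,7.4,-3,0,1.5]]'|head -2
cat >> h.py <<'E'
def look(k,fn,below,r):
    """gray-level profiles: weight bottom far edge and bore ring, as column/row extents"""
    im,K,R,p=chk(k,fn,below); hsv=cv2.cvtColor(im,cv2.COLOR_BGR2HSV)
    q=readout.read_state()['position']; b=proj([q[0],q[1],q[2]-below],K,R,p)
    m=((hsv[...,1]<60)&(hsv[...,2]>60)).astype(np.uint8); m[232:]=0
    n,l,st,c=cv2.connectedComponentsWithStats(m)
    i=l[int(min(b[1]+2,224)),int(b[0])]
    e=proj([q[0]+r,q[1],q[2]-below],K,R,p); a=proj([q[0],q[1]+r,q[2]-below],K,R,p); d=proj([q[0],q[1]-r,q[2]-below],K,R,p)
    x,y,w,h,_=st[i]; print("held blob cols",x,x+w-1,"top",y,"| expected cols",a[0].round(1),d[0].round(1),"top",e[1].round(1))
    return im,K,R,p
E
python3 -c "
from h import *
look('500','b_500.png',.0435,.022)"
```

```text
time_s: 27.22
position: [0.5018, 0.3397, 0.1278]
pos [0.502  0.3397 0.1284] d_cm [0.34 1.19] bore px [241.5 192.8] bottom px [255.5 209. ]
held blob cols 224 288 top 183 | expected cols 225.8 285.2 top 179.9
```

```bash
python3 -m inch '[[0.5,1.2,-0.5,0,1.5],[0.5,1.2,-1.5,0,1.5],[0.5,1.2,-2.5,0,1.5],[0.5,1.2,-2.5,0,1.5],[0.5,1.2,-2.5,0,1.5]]'|head -2
python3 - <<'E'
from h import *
im,K,R,p=look('500','b_500b.png',.0435,.022)
hsv=cv2.cvtColor(im,cv2.COLOR_BGR2HSV)
for dy in (-.03,-.027,-.024,.024,.027,.03): print(dy,proj([*(BORE['500']+dy*EY),.047],K,R,p).round(1))
print("far edge",proj([BORE['500'][0]+.027,BORE['500'][1],.047],K,R,p).round(1))
for v in (196,204,210): print(v,hsv[v,205:310:3,2].tolist())
u=int(proj([*BORE['500'],.047],K,R,p)[0]); print(u,hsv[150:215:2,u,2].tolist())
E
```

```text
time_s: 27.68
position: [0.5053, 0.3516, 0.1019]
pos [0.5059 0.352  0.1025] d_cm [-0.05 -0.04] bore px [255.4 204.3] bottom px [254.7 208.4]
held blob cols 224 288 top 183 | expected cols 225.0 284.5 top 179.3
-0.03 [293.9 204.3]
-0.027 [290.1 204.3]
-0.024 [286.2 204.3]
0.024 [224.5 204.2]
0.027 [220.6 204.2]
0.03 [216.7 204.2]
far edge [252.7 170.1]
196 [136, 136, 135, 144, 129, 108, 95, 93, 122, 98, 93, 92, 96, 100, 96, 98, 101, 104, 104, 104, 106, 107, 107, 110, 110, 101, 114, 124, 165, 164, 163, 177, 112, 115, 103]
204 [136, 138, 130, 147, 178, 149, 101, 77, 99, 92, 126, 136, 144, 142, 142, 143, 144, 144, 147, 145, 146, 144, 143, 145, 135, 107, 114, 111, 162, 163, 163, 124, 115, 117, 118]
210 [140, 139, 122, 126, 160, 149, 132, 95, 122, 141, 142, 141, 143, 147, 144, 142, 143, 141, 141, 139, 142, 139, 142, 142, 137, 137, 159, 122, 163, 163, 156, 138, 111, 117, 119]
255 [150, 151, 143, 143, 99, 99, 97, 94, 95, 117, 116, 95, 99, 100, 98, 97, 97, 99, 104, 101, 103, 105, 104, 104, 131, 145, 143, 144, 144, 146, 141, 141, 139]
```

Weight and bore are both centred at column 255; only x needs about +1.5 mm. Insert.

```bash
python3 -m inch '[[0.15,0,-0.8,0,1.5],[0.15,0,-1.5,0,1.5],[0.15,0,-2.2,0,1.5],[0.15,0,-2.9,0,1.5],[0.15,0,-3.5,0,1.5],[0.15,0,-4.1,0,1.5],[0.15,0,-4.5,0,1.5],[0.15,0,-4.6,0,1.5],[0.15,0,-4.6,0,1.5]]'
```

```text
time_s: 28.48
position: [0.5079, 0.3529, 0.0571]
tcp_rot: [[0.997, -0.074, -0.0], [-0.074, -0.997, -0.0], [-0.0, 0.0, -1.0]]
force: [-0.7, -0.8, -2.2]
opening: 0.243
grasp_force: 30.0
```

```bash
python3 -m inch '[[0,0,-0.2,0,1.5],[0,0,-0.2,0,1.5],[0,0,-0.2,0,3.4],[0,0,-0.2,0,3.4],[0,0,-0.2,0,3.4],[0,0,4,0,3.4],[0,0,8,0,3.4],[0,0,12,0,3.4],[0,0,15,0,4]]'|tail -5
python3 -m inch '[[-4,-40,4,0,4],[-4,-40,4,0,4],[-4,-40,4,0,4],[-4,-40,4,0,4],[-4,-40,4,0,4],[-4,-40,4,0,4],[-4,-40,4,0,4],[-4,-40,4,0,4],[-4,-40,4,0,4],[-4,-40,4,0,4]]' |head -2
python3 -m inch '[[-4.5,-25,0,1.2,4],[-4.5,-25,0,1.2,4],[-4.5,-25,0,1.2,4],[-4.5,-25,0,1.2,4],[-4.5,-25,0,1.2,4],[-4.5,-25,0,1.2,4],[-4.5,-25,0,1.2,4],[-4.5,-25,0,1.2,4],[-4.5,-25,0,1.2,4]]' |head -2
python3 tm.py | grep -v 500
```

```text
position: [0.5095, 0.3535, 0.2102]
tcp_rot: [[0.997, -0.074, 0.004], [-0.074, -0.997, 0.002], [0.004, -0.002, -1.0]]
force: [0.4, 0.2, 0.1]
opening: 0.416
grasp_force: 0.0
time_s: 30.07
position: [0.4682, -0.0505, 0.2477]
time_s: 30.82
position: [0.4227, -0.2968, 0.2467]
cam [ 0.489 -0.301  0.409]
200 pred [231.1 106.8] match [230.4 106. ] 0.95 [ 0.5024 -0.2708  0.05  ]
200 pred [231.1 106.8] match [282.4 164. ] 0.84 [ 0.43   -0.3299  0.05  ]
200' pred [282.7 163.1] match [282.5 162.9] 0.96 [ 0.4314 -0.3301  0.05  ]
200' pred [282.7 163.1] match [230.5 104.9] 0.85 [ 0.5036 -0.271   0.05  ]
[ 0.4228547  -0.29582769  0.24672597]
```

```bash
python3 -m inch '[[7.8,2.45,-4,0,3.6],[7.8,2.45,-8,0,3.6],[7.8,2.45,-12,0,3.6],[7.8,2.45,-15,0,3.6],[7.8,2.45,-15,0,3.6],[7.8,2.45,-15,0,3.6],[7.8,2.45,-15,0,3.6],[7.8,2.45,-15,0,3.6]]'|head -2; python3 - <<'E'
from h import *
im,K,R,p=snap('wrist','w_200.png');s=readout.read_state();print(s['position'],proj([.5017,-.2712,.05],K,R,p))
g=cv2.cvtColor(im,cv2.COLOR_BGR2GRAY)
print(cv2.HoughCircles(cv2.resize(g[170:232,190:320],None,fx=4,fy=4,interpolation=cv2.INTER_CUBIC),cv2.HOUGH_GRADIENT,1,30,param1=80,param2=18,minRadius=40,maxRadius=120))
E
```

```text
time_s: 31.53
position: [0.5021, -0.2721, 0.0985]
[ 0.50224798 -0.27276481  0.09903349] [254.25506853 207.75755392]
[[[248.5 115.5  73.8]
  [252.5  82.5  66.8]
  [249.5 152.5  40.4]
  [281.5 118.5  45.6]]]
```

```bash
python3 -m inch '[[-0.1,0.2,-3,0,3.6],[-0.1,0.2,-5.4,0,3.6],[-0.1,0.2,-6.4,0,3.6],[-0.1,0.2,-6.6,0,3.6],[-0.1,0.2,-6.6,0,1],[-0.1,0.2,-6.6,0,1],[-0.1,0.2,-6.6,0,1],[-0.1,0.2,-6.6,0,1],[-0.1,0.2,-6.6,0,1],[-0.1,0.2,-6.6,0,1]]'; python3 -m inch '[[0,0,0,0,1],[0,0,2,0,1],[0,0,6,0,1],[0,2,10,0,1],[-2,40,13,-1.2,1],[-2,40,13,-1.2,1],[-2,40,13,-1.2,1],[-2,40,13,-1.2,1],[-2,40,13,-1.2,1],[-2,40,13,-1.2,1]]'
python3 -c "
from h import *
chk('200b','x.png',0)"
```

```text
time_s: 32.42
position: [0.5007, -0.2709, 0.0321]
tcp_rot: [[0.999, -0.053, 0.002], [-0.053, -0.999, -0.001], [0.002, 0.001, -1.0]]
force: [0.1, 1.4, 6.1]
opening: 0.193
grasp_force: 30.0
time_s: 33.25
position: [0.4862, -0.0015, 0.1497]
tcp_rot: [[0.997, -0.074, -0.0], [-0.074, -0.997, -0.0], [-0.0, 0.0, -1.0]]
force: [-0.1, 0.6, -1.5]
opening: 0.194
grasp_force: 30.0
pos [0.4839 0.0062 0.15  ] d_cm [ 1.38 24.47] bore px [-12.6 197.3] bottom px [242.8 236.4]
```

```bash
python3 -m inch '[[1.3,25.2,0,0,1],[1.3,25.2,0,0,1],[1.3,25.2,0,0,1],[1.3,25.2,0,0,1],[1.3,25.2,0,0,1],[1.3,25.2,-1,0,1],[1.3,25.2,-3,0,1],[1.3,25.2,-4,0,1],[1.3,25.2,-4,0,1],[1.3,25.2,-4,0,1]]'|head -2
python3 - <<'E'
from h import *
look('200b','b_200b.png',.033,.016)
E
```

```text
time_s: 34.13
position: [0.499, 0.2474, 0.1087]
pos [0.4999 0.2474 0.1095] d_cm [-0.23  0.36] bore px [251.2 203.8] bottom px [255.4 212.7]
held blob cols 231 280 top 191 | expected cols 232.6 278.1 top 190.7
```

```bash
python3 -m inch '[[-0.2,0.35,-0.5,0,1],[-0.2,0.35,-1.5,0,1],[-0.2,0.35,-2.3,0,1],[-0.2,0.35,-3,0,1],[-0.2,0.35,-3.6,0,1],[-0.2,0.35,-4.2,0,1],[-0.2,0.35,-4.8,0,1],[-0.2,0.35,-5.2,0,1],[-0.2,0.35,-5.4,0,1],[-0.2,0.35,-5.4,0,1]]'
```

```text
time_s: 35.02
position: [0.4978, 0.2523, 0.055]
tcp_rot: [[0.997, -0.074, -0.001], [-0.074, -0.997, -0.0], [-0.001, 0.0, -1.0]]
force: [0.1, -0.1, -2.2]
opening: 0.197
grasp_force: 30.0
```

```bash
python3 -m inch '[[0,0,-0.15,0,1],[0,0,-0.15,0,1],[0,0,-0.15,0,2.8],[0,0,-0.15,0,2.8],[0,0,-0.15,0,2.8],[0,0,4,0,2.8],[0,0,8,0,2.8],[0,0,12,0,2.8],[0,0,15,0,4],[0,-5,17,0,4]]'|tail -5
python3 -m inch '[[-4,-40,3,0,4],[-4,-40,3,0,4],[-4,-40,3,0,4],[-4,-40,3,0,4],[-4,-40,3,0,4],[-4,-40,3,0,4],[-4,-40,3,0,4],[-4,-40,3,0,4],[-4,-40,3,0,4],[-4,-40,3,0,4]]' |head -2
python3 -m inch '[[-3.5,-11,0,1.2,4],[-3.5,-11,0,1.2,4],[-3.5,-11,0,1.2,4],[-3.5,-11,0,1.2,4],[-3.5,-11,0,1.2,4],[-3.5,-11,0,1.2,4]]' |head -2
python3 tm.py | grep -v 500
```

```text
position: [0.5012, 0.2186, 0.2262]
tcp_rot: [[0.998, -0.068, 0.011], [-0.068, -0.998, 0.005], [0.011, -0.006, -1.0]]
force: [1.4, -0.2, 0.3]
opening: 0.397
grasp_force: 0.0
time_s: 36.68
position: [0.4579, -0.1903, 0.252]
time_s: 37.18
position: [0.4227, -0.2958, 0.2511]
cam [ 0.489 -0.3    0.413]
200 pred [232.3 106.9] match [282.4 163. ] 0.84 [ 0.4306 -0.3293  0.05  ]
200 pred [232.3 106.9] match [201.4  77. ] 0.74 [ 0.5368 -0.2381  0.05  ]
200' pred [283.2 162.5] match [282.5 161.9] 0.98 [ 0.432  -0.3295  0.05  ]
200' pred [283.2 162.5] match [151.5 141.9] 0.81 [ 0.4655 -0.1691  0.05  ]
[ 0.42296253 -0.29512745  0.25107083]
```

```bash
python3 -m inch '[[0.8,-3.4,-4,0,3.6],[0.8,-3.4,-8,0,3.6],[0.8,-3.4,-12,0,3.6],[0.8,-3.4,-15,0,3.6],[0.8,-3.4,-15,0,3.6],[0.8,-3.4,-15,0,3.6],[0.8,-3.4,-15,0,3.6]]'|head -2; python3 - <<'E'
from h import *
im,K,R,p=snap('wrist','w_200.png');s=readout.read_state();print(s['position'],proj([.4313,-.3296,.05],K,R,p))
g=cv2.cvtColor(im,cv2.COLOR_BGR2GRAY)
print(cv2.HoughCircles(cv2.resize(g[170:232,190:320],None,fx=4,fy=4,interpolation=cv2.INTER_CUBIC),cv2.HOUGH_GRADIENT,1,30,param1=80,param2=18,minRadius=38,maxRadius=60))
E
```

```text
time_s: 37.82
position: [0.4324, -0.3303, 0.1028]
[ 0.43269532 -0.33099952  0.10358584] [254.6469552  206.89304556]
[[[253.5 131.5  44. ]]]
```

```bash
python3 -m inch '[[0,0.1,-3,0,3.6],[0,0.1,-5.9,0,3.6],[0,0.1,-6.9,0,3.6],[0,0.1,-7.1,0,3.6],[0,0.1,-7.1,0,1],[0,0.1,-7.1,0,1],[0,0.1,-7.1,0,1],[0,0.1,-7.1,0,1],[0,0.1,-7.1,0,1],[0,0.1,-7.1,0,1]]'; python3 -m inch '[[0,0,0,0,1],[0,0,2,0,1],[0,0,6,0,1],[1,2,10,0,1],[6,45,13,-1.2,1],[6,45,13,-1.2,1],[6,45,13,-1.2,1],[6,45,13,-1.2,1],[6,45,13,-1.2,1],[6,45,13,-1.2,1]]'; python3 -m inch '[[3,30,0,0,1],[3,30,0,0,1],[3,30,0,0,1],[3,30,0,0,1],[3,30,0,0,1],[3,30,0,0,1],[3,30,0,0,1],[3,30,0,0,1],[3,30,0,0,1]]'
python3 -c "
from h import *
chk('200a','x.png',0)"
```

```text
time_s: 38.7
position: [0.4316, -0.3296, 0.0314]
tcp_rot: [[0.999, -0.053, 0.001], [-0.053, -0.999, -0.001], [0.001, 0.001, -1.0]]
force: [0.9, 1.9, 7.8]
opening: 0.193
grasp_force: 30.0
time_s: 39.53
position: [0.469, -0.0619, 0.1461]
tcp_rot: [[0.997, -0.074, 0.0], [-0.074, -0.997, -0.0], [0.0, 0.0, -1.0]]
force: [1.3, -0.4, -2.7]
opening: 0.193
grasp_force: 30.0
time_s: 40.28
position: [0.4993, 0.2395, 0.1457]
tcp_rot: [[0.998, -0.069, 0.001], [-0.069, -0.998, 0.001], [0.001, -0.001, -1.0]]
force: [-0.4, 0.0, -1.4]
opening: 0.198
grasp_force: 30.0
pos [0.4988 0.2374 0.1455] d_cm [0.25 6.13] bore px [191.7 193. ] bottom px [258.8 232.1]
```

```bash
python3 -m inch '[[0.25,6.1,0,0,1],[0.25,6.1,-2,0,1],[0.25,6.1,-4,0,1],[0.25,6.1,-4,0,1],[0.25,6.1,-4,0,1],[0.25,6.1,-4,0,1]]'
python3 - <<'E'
from h import *
look('200a','b_200a.png',.033,.016)
E
```

```text
time_s: 40.83
position: [0.5021, 0.2958, 0.1062]
tcp_rot: [[0.997, -0.076, -0.0], [-0.076, -0.997, -0.0], [-0.0, 0.0, -1.0]]
force: [1.3, -0.1, -2.1]
opening: 0.195
grasp_force: 30.0
pos [0.5026 0.2961 0.1067] d_cm [-0.13  0.27] bore px [251.9 204.2] bottom px [255.  213.3]
held blob cols 232 279 top 194 | expected cols 232.3 277.7 top 191.3
```

```bash
python3 -m inch '[[0.05,0.25,-0.5,0,1],[0.05,0.25,-1.5,0,1],[0.05,0.25,-2.3,0,1],[0.05,0.25,-3,0,1],[0.05,0.25,-3.6,0,1],[0.05,0.25,-4.2,0,1],[0.05,0.25,-4.8,0,1],[0.05,0.25,-5.2,0,1],[0.05,0.25,-5.3,0,1],[0.05,0.25,-5.3,0,1]]'
```

```text
time_s: 41.72
position: [0.5024, 0.3004, 0.0531]
tcp_rot: [[0.997, -0.074, 0.0], [-0.074, -0.997, 0.001], [0.0, -0.001, -1.0]]
force: [-1.3, 1.0, 2.2]
opening: 0.197
grasp_force: 30.0
```

```bash
python3 -m inch '[[0,0,0,0,2.8],[0,0,0,0,2.8],[0,0,0,0,2.8],[0,0,4,0,2.8],[0,0,8,0,2.8],[0,0,12,0,2.8],[-3,-3,15,0,4],[-5.5,-5,15,0,6.5],[-5.5,-5,15,0,6.5],[-5.5,-5,15,0,6.5]]'|head -2; python3 -m inch '[[0,0,0,0,6.5],[0,0,0,0,6.5]]'|head -2
python3 - <<'E'
from h import *
im,K,R,p=snap('wrist','w_full.png')
a=cv2.resize(im[50:235,120:395],None,fx=2.9,fy=2.9,interpolation=cv2.INTER_CUBIC)
H={"500":.062,"200a":.05,"200b":.05,"100":.049,"50":.041,"20":.033};D={"500":.035,"200a":.025,"200b":.025,"100":.026,"50":.019,"20":.013}
for k in H:
    z=.047-D[k]+H[k]; q=(proj([*BORE[k],z],K,R,p)-[120,50])*2.9; r=(proj([*BORE[k],z+.01],K,R,p)-[120,50])*2.9
    print(k,q.round(),r.round()); cv2.drawMarker(a,(int(q[0]),int(q[1])),(0,255,0),cv2.MARKER_CROSS,8,1)
cv2.imwrite("pics/full.png",a[:600,:800])
E
```

```text
time_s: 42.55
position: [0.445, 0.2486, 0.2032]
time_s: 42.72
position: [0.4486, 0.2503, 0.2027]
500 [ 82. 246.] [ 72. 248.]
200a [240. 246.] [235. 248.]
200b [381. 246.] [381. 248.]
100 [507. 246.] [511. 248.]
50 [611. 246.] [618. 248.]
20 [702. 246.] [712. 248.]
```

View pics/full.png

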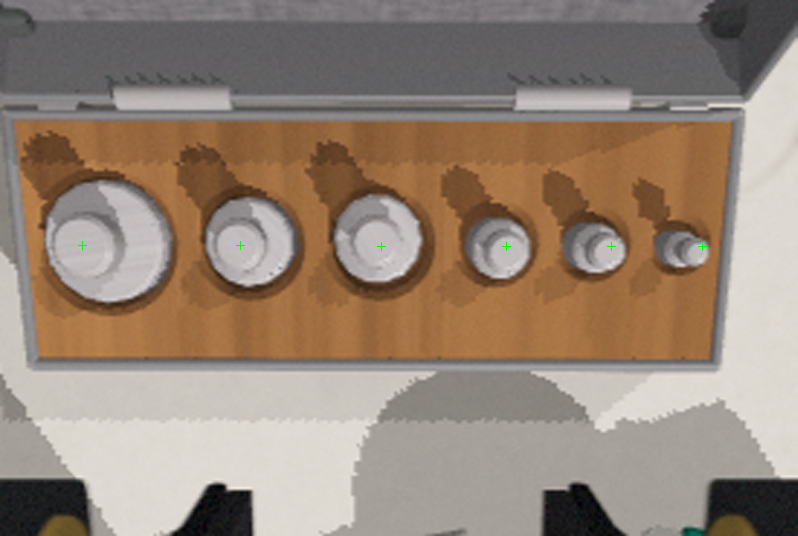

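All six knobs match the seated projections (green crosses; the 20 g at 695 vs 702, lower than any raised position), the right size is in each bore, and the lid is on its stop. Now close the lid: grip the bow from above.

```bash
python3 -m inch '[[4,-0.1,3,0,6.5],[8,-0.2,4,0,6.5],[12,-0.4,4,0,6.5],[16.2,-0.4,4,0,6.5],[16.2,-0.4,3,0,6.5],[16.2,-0.4,0,0,6.5],[16.2,-0.4,-3,0,6.5],[16.2,-0.4,-5,0,6.5],[16.2,-0.4,-6.6,0,6.5],[16.2,-0.4,-6.6,0,6.5]]'
python3 -m inch '[[0,0,0,0,6.5],[0,0,0,0,3],[0,0,0,0,3],[0,0,0,0,3],[0,0,0,0,3],[0,0,0,0,3],[0,0,0,0,3],[0,0,0,0,3],[0,0,0,0,3]]'
```

```text
time_s: 43.6
position: [0.6077, 0.2459, 0.132]
tcp_rot: [[0.997, -0.074, -0.006], [-0.074, -0.997, -0.001], [-0.006, 0.002, -1.0]]
force: [0.1, -0.3, 0.8]
opening: 0.748
grasp_force: 0.0
time_s: 44.35
position: [0.6098, 0.247, 0.1377]
tcp_rot: [[0.997, -0.074, 0.002], [-0.074, -0.997, 0.002], [0.002, -0.002, -1.0]]
force: [-1.1, 4.7, 4.4]
opening: 0.474
grasp_force: 30.0
```

```bash
python3 -m inch '[[-1,0.1,0.6,0,3],[-2.1,0.2,1.1,0,3],[-3.3,0.3,1.5,0,3],[-4.5,0.4,1.7,0,3],[-5.7,0.4,1.9,0,3],[-6.9,0.5,1.9,0,3],[-8.1,0.6,1.8,0,3],[-9.3,0.7,1.6,0,3],[-10.5,0.8,1.2,0,3],[-11.6,0.9,0.7,0,3]]'
python3 -m inch '[[-1.1,0.1,-0.5,0,3],[-2.1,0.1,-1.2,0,3],[-3,0.2,-2,0,3],[-3.9,0.3,-2.8,0,3],[-4.7,0.3,-3.8,0,3],[-5.3,0.4,-4.8,0,3],[-5.9,0.4,-5.9,0,3],[-6.3,0.5,-7,0,3]]'
```

```text
time_s: 45.18
position: [0.4954, 0.2557, 0.1463]
tcp_rot: [[0.997, -0.074, 0.007], [-0.074, -0.997, 0.002], [0.007, -0.002, -1.0]]
force: [-0.8, 3.0, 11.9]
opening: 0.467
grasp_force: 30.0
time_s: 45.85
position: [0.4266, 0.2609, 0.0737]
tcp_rot: [[0.997, -0.075, -0.005], [-0.075, -0.997, 0.001], [-0.005, -0.001, -1.0]]
force: [-6.2, 8.6, 3.7]
opening: 0.467
grasp_force: 30.4
```

```bash
python3 -m inch '[[-0.1,0,-0.5,0,3],[-0.2,0,-1,0,3],[-0.3,0,-1.5,0,3],[-0.4,0,-1.9,0,3],[-0.4,0,-2.2,0,3],[-0.4,0,-2.4,0,3],[-0.4,0,-2.4,0,3],[-0.4,0,-2.4,0,3]]'
```

```text
time_s: 46.52
position: [0.4205, 0.2612, 0.049]
tcp_rot: [[0.997, -0.075, -0.01], [-0.075, -0.997, 0.001], [-0.01, 0.0, -1.0]]
force: [-9.6, 15.1, 2.4]
opening: 0.461
grasp_force: 30.2
```

```bash
python3 -m inch '[[0.1,0.1,-0.2,0,3],[0.2,0.2,-0.3,0,3],[0.2,0.2,-0.3,0,3]]'
python3 -m inch '[[0,0,0,0,7],[0,0,0,0,7],[0,0,0,0,7],[0,0,0,0,7],[0,0,4,0,7],[0,0,8,0,7],[0,0,12,0,7],[0,0,16,0,7],[0,0,20,0,7],[2.5,-1.4,25,0,7]]'|head -2
python3 -m inch '[[0,0,0,0,7],[0,0,0,0,7],[0,0,0,0,7],[0,0,0,0,7]]' |head -2
python3 - <<'E'
from h import *
im,K,R,p=snap('wrist','w_end.png')
g=cv2.cvtColor(im,cv2.COLOR_BGR2GRAY)
n,l,st,c=cv2.connectedComponentsWithStats((g[:220]<75).astype(np.uint8))
q=proj([.498,.254,.084],K,R,p);i=l[int(q[1]),int(q[0])];ys,xs=np.where(l==i)
P=np.array([px2z(u,v,.084,K,R,p)[:2] for u,v in zip(xs,ys)]).astype(np.float32)
print(st[i],cv2.minAreaRect(P*1000))
t=snap('top')[0];a=cv2.imread('pics/top0.png')
d=cv2.absdiff(cv2.GaussianBlur(t,(5,5),0),cv2.GaussianBlur(a,(5,5),0)).max(2)
for nme,u,v in [("gear",302,234),("knob",388,197),("red1",338,171),("red2",358,166),("jar1",110,183),("jar2",122,217),("lid",190,193),("pull",189,213),("jug",245,110)]: print(nme,d[v-5:v+6,u-5:u+6].max())
s=readout.read_state();print(s['position'],s['force'],s['time_s'])
E
```

```text
time_s: 46.77
position: [0.42, 0.2614, 0.0454]
tcp_rot: [[0.997, -0.074, -0.016], [-0.074, -0.997, -0.003], [-0.016, 0.004, -1.0]]
force: [-11.8, 9.5, 1.3]
opening: 0.465
grasp_force: 29.9
time_s: 47.6
position: [0.4437, 0.252, 0.2855]
time_s: 47.93
position: [0.445, 0.2511, 0.2813]
[  154   100   192    56 10482] ((497.3849792480469, 254.54373168945312), (225.5079345703125, 64.79983520507812), 85.71961212158203)
gear 5
knob 46
red1 35
red2 43
jar1 54
jar2 31
lid 44
pull 101
jug 48
[0.44505979 0.25135196 0.2811168 ] [0.16426281 0.15243685 0.35540264] 48.0333
```

The lid panel fits at (0.497, 0.2545), 225.5 × 64.8 mm, the same as at the start, so it is shut. The robot is clear of everything. Handing in.

```bash
python3 -c "
from rig import bot
print(bot.hand_in())"
```

```text
the job is handed in; nothing more can be done
None
```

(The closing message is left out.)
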